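Lock a component reel on its stand with a quick-release lever axle

ROBOT

A 6-joint arm with a two-finger parallel gripper is mounted at the origin on a cart in front of the work surface, level with it; the furniture and walls round the work are solid. World frame = base frame: x ahead of the robot, y to its left, z up, the work surface at z = 0. Lengths are in m, angles in rad, forces in N, time in s.
With the tool pointing down it reaches from about 0.225 to 0.725 m from the base axis. Payload 3.1 kg.
Tool frame: the origin (TCP) lies on the centre line of the jaws, within the pads' length; the fingertips stand finger_overhang ahead of it and the grasp point (between the pads) lies 2 mm behind it (finger_overhang is the distance from the TCP to the fingertips, in m); z points along the fingers, y is the line along which they close (so a half turn about z gives the same grasp; the last joint's range is limited). The gripper opens to 85 mm and grips with 20 to 120 N. Pads are 22 mm wide; open, the fingers measure 114 mm over their backs; the gripper's body (76 mm by 85 mm) begins 54 mm behind the grasp point. The pads swing forward as they close: fully open they stand 13 mm farther back than shut.
Start: joints at [1.111, 0.048, 0.099, 1.622, 0, 1.443], TCP at [0.171, 0.496, 0.217] pointing down, gripper open.
Joint ranges: [-2.91, 2.91], [-0.99, 1.94], [-1.21, 1.42], [-2.12, 2.29], [-1.49, 1.47], [-3.14, 3.14]. Speed limits (rad/s): [2.79, 2.79, 3.14, 3.14, 3.14, 3.14].

INTERFACE

Orientations are given as a 3x3 rotation matrix whose columns are the frame's x, y, z axes.
In Python, from workcell import reach, move_l, set_joints, move_gripper, dwell, solve_ik, capture, PlanningError, job_done, read_time, read_joint_positions, read_joint_velocities, read_tau, read_tool_pos, read_orientation, read_wrist_force, read_torque, read_finger_gap, read_grip_force, finger_overhang gives the robot as it stands. The module is installed in compiled form; this text tells all that it offers. Calls block until the motion is done:
- reach(position, orientation): joint-space move of the TCP to a pose.
- move_l(position, rot=None, speed=0.15, guard=None): straight line of the TCP; rot=None keeps the orientation; speed is the mean speed in m/s. With guard (N) it stops when the force on the tool has changed by that much, and returns True; else False.
- set_joints(angles): joint-space move.
- move_gripper(opening, effort=None): opening from 0.0 (shut) to 1.0 (fully open); effort is the grip in N (None keeps the last); returns when the fingers have stopped.
- dwell(seconds).
- solve_ik(position, orientation): joint angles nearest the present ones, or None.
- capture(name): name is "side" or "top" or "wrist"; returns a dict with "frame" (400x640x3 uint8, red, green, blue), "depth" (400x640 float32, m along the optical axis (not along the pixel's ray), 0 where there is no reading), "fx", "fy", "cx", "cy" (pixels), "distortion" ([k1, k2, p1, p2, k3] as OpenCV has them; the pictures are not rectified), "rvec" (rotation vector, rad) and "tvec" (3), from world to camera coordinates, as OpenCV has them. Camera axes: x right, y down, z forward; pixel columns grow to the right and rows downward; lengths in m; the calibration is good to about 2 mm. A picture is of the moment at which its call begins.
A pose or a line that the arm cannot do raises PlanningError and nothing moves.
- job_done(): hands the job in; it is judged then, once.
Readings, each from a call of its own:
- read_time(): time.
- read_joint_positions(): joint angles.
- read_joint_velocities(): joint speeds.
- read_tau(): joint torques, N m.
- read_tool_pos(): TCP position.
- read_orientation(): TCP orientation.
- read_wrist_force(): force on the tool from outside, world axes, zero at the start.
- read_torque(): the same for the moment, N m.
- read_finger_gap(): opening from 0.0 (shut) to 1.0 (fully open).
- read_grip_force(): force on a finger pad.
Only numpy, scipy, OpenCV 4.12 (cv2) and the standard library are available. Lean on these libraries where they do the work, as an engineer would, in place of code of your own. Each camera call takes 0.05 s, during which the arm holds its last target. There are 200 camera calls.

TASK

The component reel lies on the hub of the reel stand, but its quick-release axle is still loose. Turn the upright lever clockwise, seen from above, to screw the axle in until it is snug against its stop, then fold the lever fully down, so that the flange clamps the reel flat on the hub.

Things in the scene. Friction and masses are not known exactly. Their poses are not given: they have to be found in the camera images.
- stand: reel stand, a heavy fixed grey plate 120 x 186 mm (x from -60 to 60, y from -70 to 116 mm), top 13 mm above the bench; origin at bench level under the axle, z up. A round platter on it carries the reel; a tape guide with two white rollers stands 51 mm high at y = +96 mm.
- reel: blue component reel, 150 mm across, 12 mm thick, about 200 g, lying loose on the platter round the hub (1 mm of play), underside 33.5 mm, top 45.5 mm above the bench; origin at the centre of its underside.
- axle (a joint): turn of the lever axle in its thread (rad), growing as it is screwed in, clockwise seen from above, 6 mm down per turn. It starts at 1.4 to 3.0; at 5.0 it is snug: a firm stop, the flange just touching the reel. Friction 0.12 N m: it stays where left. When snug, the upright lever folds towards the stand's +y, towards the tape guide.
- lever (a joint): fold of the black lever about the pin across the axle's head (rad): 0 = upright, a stop (it starts at 0 to 0.2); 1.571 = folded down level, a stop, its underside then 16 mm above the reel. Friction 0.2 N m: it stays where left; pushing it over near its end takes about 4 N.
- lever_pivot (a point): the pin about which the lever folds: on the axle's centre line, 68 mm above the bench when the axle is snug, up to 4 mm higher before. Axes as lever_grip.
- lever_grip (a point): centre of the lever's handle, 45 mm from the pivot. The handle is a black bar 18 mm wide (along x, the pin) and 12 mm thick (along y), with a rounded end 15 mm thick, 72 mm from the pivot. z runs along the handle from pivot to end; folding moves the end towards +y. Upright, it is gripped across its thickness, along y, from above.
- flange: round clamping flange on the axle under the lever, 46 mm across, rubber below, on a spring of 8 N/mm; folding the lever home pushes it 2 mm down on the reel. Origin on the axle's centre line at bench level when the axle is snug, up to 4 mm higher before; it turns with the axle.

How it is judged:
On the way, in this order (a step that is already met when the one before it is completed fails the run):
1. the axle is screwed in until snug (within 0.25 rad of its stop) with the lever still upright (folded less than 0.6 rad) (value of joint axle above 4.75 rad and value of joint lever below 0.6 rad), for 0.2 s.
2. the lever is folded down home (more than 1.4 rad) with the axle still snug (value of joint axle above 4.7 rad and value of joint lever above 1.4 rad), for 0.2 s.
At the end, for the whole second after the job is handed in: the axle is snug (within 0.3 rad of its stop), the lever is folded home (more than 1.4 of 1.571 rad), the flange presses the reel with more than 5 N, and the reel lies at rest and flat on the hub, centred within 5 mm (all of step 2 and contact force between flange and reel above 5 N and horizontal distance between reel and stand below 0.005 m and angle between reel's own z axis and vertical below 0.06 rad and linear speed of reel below 0.02 m/s); the robot touches nothing.
It also fails if it takes over 64 s, if anything falls off the work surface, if the arm or the gripper's body presses on something with over 40 N, if the wrist force passes 120 N, or if a joint passes its speed limit or range.

## Working session

There is one attempt and no reset: what is moved stays moved. The work goes in short steps, each a Python script; the robot and the scene stay as the last script left them, time stands still between calls to the robot, and variables do not carry over. Pictures are saved under pics/ and viewed, at most 10 in all, crops included, and the job is handed in when it is done.

```bash
mkdir -p pics; python3 - <<'E'
from workcell import *
import cv2,numpy as np
for n in("side","top"):
    c=capture(n);np.savez(f"{n}.npz",**c);cv2.imwrite(f"pics/{n}0.png",c["frame"][:,:,::-1])
    R=cv2.Rodrigues(np.array(c["rvec"],float))[0];print(n,-R.T@np.array(c["tvec"]).ravel(),R[2],c["fx"])
print(finger_overhang if not callable(finger_overhang) else finger_overhang(),read_time())
E
```

```text
side [ 0.50507191 -0.62421717  0.54578247] [ 0.06749406  0.8496182  -0.52306163] 369.71938315119684
top [0.42353559 0.10267557 0.92736639] [ 0.18313915 -0.01107629 -0.9830246 ] 441.38592384713866
0.017 0.1
```

View pics/side0.png

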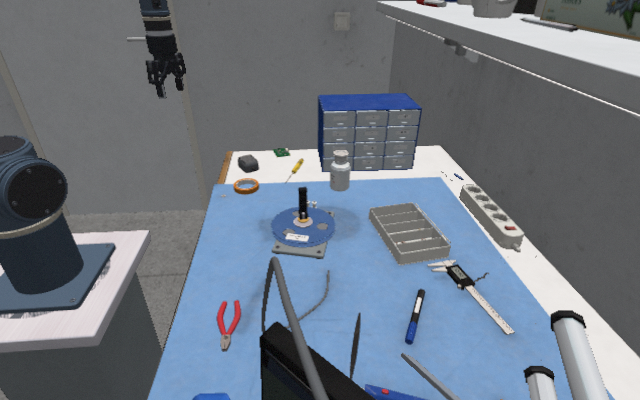

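View pics/top0.png

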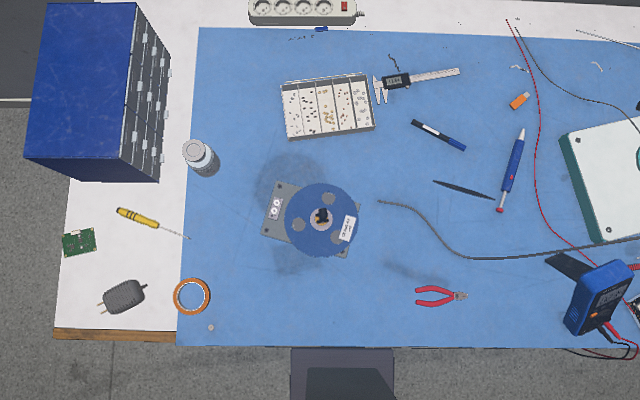

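The side view shows the reel at about (303,226) with the black lever upright at (303,203). In the top view the reel is at (322,217), the lever at (322,215) and the white rollers of the tape guide at (277,208).

```bash
cat > h.py <<'E'
import cv2,numpy as np
from workcell import *
def ray(c,uv):
    K=np.array([[c["fx"],0,c["cx"]],[0,c["fy"],c["cy"]],[0,0,1]],float)
    p=cv2.undistortPoints(np.array(uv,float).reshape(-1,1,2),K,np.array(c["distortion"],float)).reshape(-1,2)
    R=cv2.Rodrigues(np.array(c["rvec"],float))[0]
    return -R.T@np.array(c["tvec"],float).ravel(), np.c_[p,np.ones(len(p))]@R
def onz(c,uv,z):
    o,d=ray(c,uv); return o+d*((z-o[2])/d[:,2])[:,None]
def proj(c,P):
    K=np.array([[c["fx"],0,c["cx"]],[0,c["fy"],c["cy"]],[0,0,1]],float)
    return cv2.projectPoints(np.array(P,float).reshape(-1,1,3),np.array(c["rvec"],float),np.array(c["tvec"],float),K,np.array(c["distortion"],float))[0].reshape(-1,2)
def down(yaw): # tool y axis along (cos,sin) of yaw, z down
    y=np.array([np.cos(yaw),np.sin(yaw),0]);z=np.array([0,0,-1.]);return np.c_[np.cross(y,z),y,z]
E
python3 - <<'E'
from h import *
c=dict(np.load("top.npz"));f=c["frame"]
print(onz(c,[(322,217)],.0455),onz(c,[(275,202),(279,213)],.051),onz(c,[(322,213)],.14))
h=cv2.cvtColor(f,cv2.COLOR_RGB2HSV);print(h[190,315],h[240,310],h[150,400],h[205,330])
m=cv2.inRange(h,(100,150,40),(125,255,190));m[:, :250]=0;m[:,390:]=0;m[:160]=0;m[280:]=0
cs=max(cv2.findContours(m,0,2)[0],key=cv2.contourArea)
hu=onz(c,cv2.convexHull(cs).reshape(-1,2),.0455);print(cv2.minEnclosingCircle(hu[:,:2].astype(np.float32)),cv2.fitEllipse(hu[:,:2].astype(np.float32)))
cv2.imwrite("pics/topz.png",cv2.resize(f[160:280,240:400,::-1],None,fx=5,fy=5,interpolation=2))
E
```

```text
[[0.53711471 0.08740947 0.0455    ]] [[0.56513065 0.18239288 0.051     ]
 [0.54298561 0.17365202 0.051     ]] [[0.5321899 0.0891482 0.14     ]]
[109 136 154] [108 141 150] [107 105 197] [109 135 151]Traceback (most recent call last):
  File "<stdin>", line 7, in <module>
cv2.error: OpenCV(4.12.0) /io/opencv/modules/imgproc/src/shapedescr.cpp:361: error: (-201:Incorrect size of input array) There should be at least 5 points to fit the ellipse in function 'fitEllipseNoDirect'
```

```bash
python3 - <<'E'
from h import *
R=read_orientation();print(R.round(2))
p=np.array([.50,.087,.27])
reach(p,down(np.arctan2(R[1,1],R[0,1])));c=capture("wrist");np.savez("w1.npz",**c)
cv2.imwrite("pics/w1.png",c["frame"][:,:,::-1]);o,d=ray(c,[(320,200)]);print(o,d,read_joint_positions(),read_time())
print(proj(c,[(.537,.087,.0455),(.537,.087,.14)]))
E
```

```text
[[-0.95  0.33 -0.  ]
 [ 0.33  0.95 -0.  ]
 [ 0.   -0.   -1.  ]]
[0.43585338 0.10930019 0.4268162 ] [[ 0.26576557 -0.10005034 -0.95901404]] [4.18043287e-02 2.29697666e-02 1.79985822e-01 1.72801658e+00
 2.76967392e-04 3.71999964e-01] 2.0583
[[332.09501452 192.32294839]
 [334.92557105 218.05305965]]
```

View pics/w1.png

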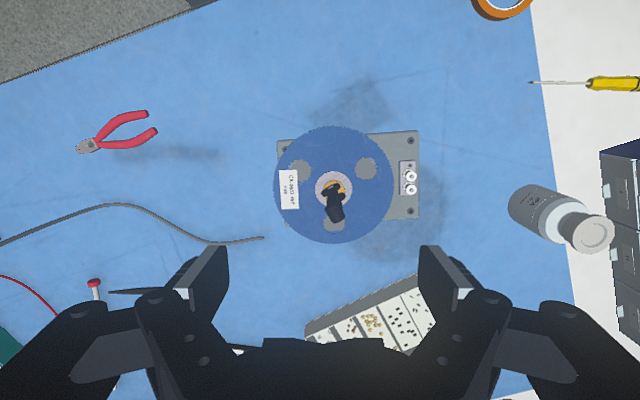

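The wrist view shows the reel centred near (333,185), the lever from its base at (333,188) to its top at (336,215), and the rollers at (411,176) and (411,189). I'll zoom in to get the lever's yaw.

```bash
python3 - <<'E'
from h import *
c=dict(np.load("w1.npz"));f=c["frame"]
h=cv2.cvtColor(f,cv2.COLOR_RGB2HSV)
m=cv2.inRange(h,(100,135,60),(120,255,175));m[:, :260]=0;m[:,400:]=0;m[:115]=0;m[255:]=0
cs=max(cv2.findContours(m,0,2)[0],key=cv2.contourArea)
hu=onz(c,cv2.convexHull(cs).reshape(-1,2),.0455)[:,:2].astype(np.float32);print(cv2.minEnclosingCircle(hu),cv2.fitEllipse(hu))
m=(h[:,:,2]<60).astype(np.uint8);m[:,:300]=0;m[:,370:]=0;m[:165]=0;m[235:]=0
cs=max(cv2.findContours(m,0,1)[0],key=cv2.contourArea);print(cv2.boundingRect(cs),cv2.contourArea(cs))
w=cv2.inRange(h,(0,0,200),(180,40,255));w[:,:395]=0;w[:,425:]=0;w[:160]=0;w[205:]=0
n,_,s,ce=cv2.connectedComponentsWithStats(w);print(s[1:],onz(c,ce[1:],.051))
g=cv2.resize(f[160:240,290:390,::-1],None,fx=7,fy=7,interpolation=2);cv2.imwrite("pics/w1z.png",g)
E
```

```text
((0.5315694212913513, 0.09143766015768051), 0.07437682151794434) ((0.5317187905311584, 0.10153225064277649), (0.12039157003164291, 0.15196631848812103), 86.31034851074219)
(343, 198, 1, 1) 0.0
[[401 162   2   2   3]
 [414 162   1   8   8]
 [401 169   2   2   2]
 [404 169   4   5   7]
 [406 169  11  15  86]
 [401 172   1   5   5]
 [403 175   2   2   4]
 [403 182   5   5   8]
 [401 185   1   4   4]
 [406 185  11  10  76]
 [403 188   2   2   3]
 [402 194   1   1   1]] [[0.52772745 0.17753346 0.051     ]
 [0.53583415 0.19058658 0.051     ]
 [0.53567991 0.1751796  0.051     ]
 [0.53853483 0.17946292 0.051     ]
 [0.54704037 0.18388523 0.051     ]
 [0.54081547 0.17316916 0.051     ]
 [0.54358146 0.17553802 0.051     ]
 [0.55433693 0.17484636 0.051     ]
 [0.55584215 0.16909988 0.051     ]
 [0.56337717 0.17961379 0.051     ]
 [0.55913009 0.17157213 0.051     ]
 [0.56541416 0.16777382 0.051     ]]
```

View pics/w1z.png

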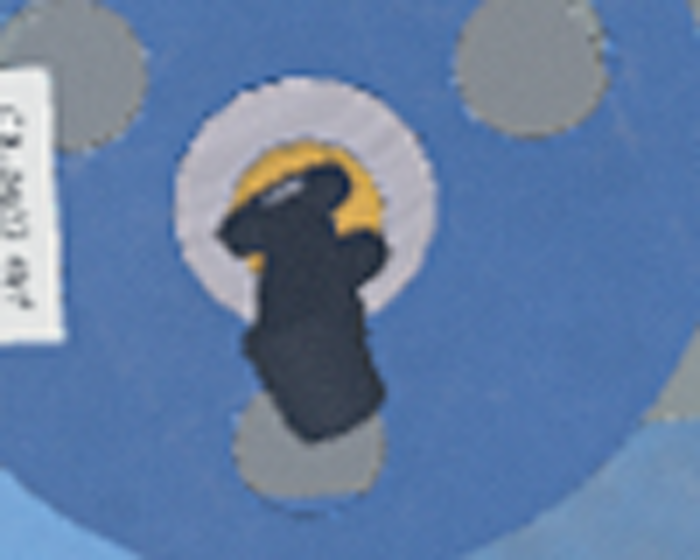

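The zoom shows the flange centred at (305,203), the fork cheeks running along (105,-55), and the handle's end face with edges (245,345)-(313,440) along the pin and (313,440)-(385,395) across its thickness.

```bash
python3 - <<'E'
from h import *
c=dict(np.load("w1.npz"));Z=lambda *p:[(290+x/7,160+y/7) for x,y in p]
fl=onz(c,Z((305,203),(178,210),(437,210),(305,78)),.054);print("flange",fl)
e=onz(c,Z((313,440),(385,395),(245,345),(315,380)),.140);print("top",e)
ang=lambda v:np.degrees(np.arctan2(v[1],v[0]))
print("y ang",ang(e[1]-e[0]),np.linalg.norm(e[1]-e[0]),"x ang",ang(e[0]-e[2]),np.linalg.norm(e[0]-e[2]))
q=onz(c,Z((230,235),(335,180)),.07);print("cheek",ang(q[1]-q[0]),np.linalg.norm(q[1]-q[0]))
g=np.array([.5552,.1817]);print("stand y",ang(g-fl[0,:2]),np.linalg.norm(g-fl[0,:2]))
d=c["depth"]
for x,y in [(315,380),(285,200),(350,365),(205,160),(100,300)]:
    u,v=290+x/7,160+y/7;P,D=ray(c,[(u,v)]);z=d[int(v),int(u)];print(x,y,P+D[0]*z)
E
```

```text
flange [[0.5313689  0.09051359 0.054     ]
 [0.52540979 0.06929418 0.054     ]
 [0.53998781 0.11176032 0.054     ]
 [0.5104799  0.09746924 0.054     ]]
top [[0.5415771  0.08526739 0.14      ]
 [0.53856449 0.09662324 0.14      ]
 [0.52556767 0.08086358 0.14      ]
 [0.53340962 0.08826604 0.14      ]]
y ang 104.85779923659939 0.011748664433392031 x ang 15.380312316538525 0.016604076810891374
cheek 99.56312495451992 0.019749723487097758
stand y 75.35362972511591 0.09424904377027105
315 380 [0.53245535 0.08847179 0.14280556]
285 200 [0.52351397 0.08885864 0.07870668]
350 365 [0.53258602 0.09349913 0.14095865]
205 160 [0.51914444 0.07638775 0.05116723]
100 300 [0.53917602 0.04933968 0.04356675]
```

```bash
python3 - <<'E'
from h import *
A=np.array([.532,.091]);y=np.radians(102)
reach([*A,.19],down(y));move_l([*A,.118],speed=.1)
print(read_joint_positions(),read_time(),read_wrist_force())
move_gripper(0.,40);print(read_finger_gap(),read_grip_force(),read_wrist_force().round(1) if hasattr(read_wrist_force(),'round') else read_wrist_force(),read_torque())
q=np.array(read_joint_positions())
for k in range(1,5):
    t=solve_ik([*A,.118-.006*k*42/360],down(y));t=np.array(t);t[5]=q[5]+np.radians(42)*k
    set_joints(t);print(k,np.round(read_wrist_force(),1),np.round(read_torque(),2),read_time())
c=capture("wrist");cv2.imwrite("pics/w2.png",c["frame"][:,:,::-1])
E
```

```text
[ 4.51178436e-02  8.60986676e-02 -5.52458432e-02  1.42797030e+00
 -1.27613036e-05 -1.64220841e-01] 3.5 [-0.41734181 -0.08687385  0.05566334]
0.15265582486321405 39.27786469459534 [ 0.9 -3.   2.7] [-0.62184223 -0.0055574  -0.10120062]
1 [-1.  -4.6  3.5] [-0.98  0.19  0.04] 4.8833
2 [-1.8 -4.2  5.2] [-1.12  0.37  0.06] 5.6167
3 [-2.4 -5.   5.5] [-0.98  0.47  0.09] 6.35
4 [-2.1 -4.4  5.6] [-0.89  0.45  0.01] 7.0833
```

View pics/w2.png

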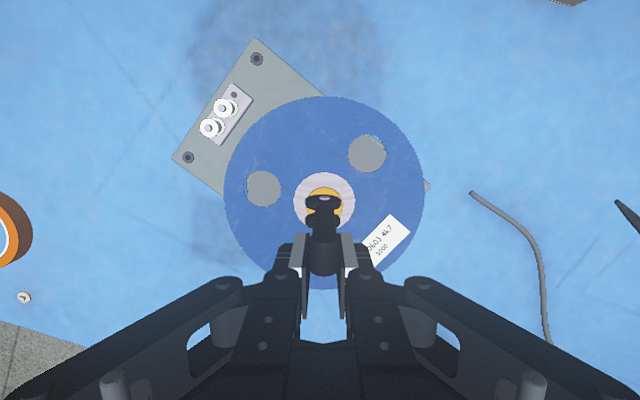

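The lever is held square between the pads and has turned 168°. About 37° should remain, so I'll regrip half a turn back and turn in small steps, watching the torque for the stop.

```bash
python3 - <<'E'
from h import *
move_gripper(1.)
q=np.array(read_joint_positions());q[5]-=np.pi;set_joints(q)
move_gripper(0.,50);z0=read_tool_pos()[2]
q=np.array(read_joint_positions());t0=np.array(read_torque());print(read_time(),read_finger_gap(),t0)
for k in range(1,25):
    q[5]+=np.radians(2.5);set_joints(q);t=np.array(read_torque());R=read_orientation()
    print(k,round(np.degrees(np.arctan2(R[1,1],R[0,1])),1),t.round(2),np.round(read_wrist_force(),1),round(read_time(),2))
    if abs(t[2]-t0[2])>.9:break
E
```

```text
11.15 0.1419884669655951 [-2.61894779e-01  1.48986067e-04 -4.52176285e-02]
1 111.5 [-0.12  0.01 -0.04] [ 1.  -0.1  0.7] 11.4
2 109.1 [-0.12 -0.09 -0.  ] [ 0.6 -0.   0.5] 11.65
3 106.6 [-0.18 -0.08  0.02] [0.4 0.5 0.5] 11.9
4 104.1 [-0.2  -0.14  0.01] [ 0.1 -0.1 -1.2] 12.15
5 101.6 [-0.26 -0.15  0.01] [ 0.6 -0.7 -1.1] 12.4
6 99.1 [-0.24 -0.22 -0.04] [ 0.8 -0.7 -1.1] 12.65
7 96.6 [-0.3  -0.24 -0.01] [ 1.6 -1.4 -2.5] 12.9
8 94.1 [-0.26 -0.31 -0.03] [ 1.6 -1.9 -2.9] 13.15
9 91.6 [-0.36 -0.35  0.  ] [ 1.3 -1.6 -3.3] 13.4
10 89.1 [-0.39 -0.37  0.02] [ 2.2 -1.5 -4. ] 13.65
11 86.6 [-0.43 -0.44  0.  ] [ 2.  -1.4 -4.7] 13.9
12 84.1 [-0.45 -0.5   0.01] [ 2.5 -1.7 -5.6] 14.15
13 81.6 [-0.54 -0.54  0.02] [ 1.9 -3.  -5.9] 14.4
14 79.1 [-0.57 -0.57  0.02] [ 2.  -2.1 -6.5] 14.65
15 76.6 [-0.54 -0.54  0.04] [ 1.7 -2.7 -7.9] 14.9
16 74.1 [-0.69 -0.67  0.27] [ 2.4 -3.3 -9.1] 15.15
17 71.7 [-0.76 -0.6   0.73] [ 2.6 -3.8 -8.7] 15.4
18 69.1 [-0.25  1.26 -0.17] [-4.9 -0.8  0.4] 15.65
19 66.6 [-0.1   1.21  0.06] [-5.9  0.8  2. ] 15.9
20 64.1 [-0.13  1.3   0.33] [-5.1 -0.4  0.9] 16.15
21 61.7 [-0.12  1.23  0.57] [-5.1 -0.   1.5] 16.4
22 59.3 [-0.12  1.29  0.86] [-4.2 -0.2  1.8] 16.65
```

The torque rose from 75° on, which is the firm stop and matches the measured stand +y heading (75.4°), and then the pads slipped. I'll retreat and check.

```bash
python3 - <<'E'
from h import *
A=np.array([.532,.091]);s=np.radians(75.4);d=np.array([np.cos(s),np.sin(s)])
move_gripper(1.);move_l([*A,.19],speed=.15)
B=A-.05*d
reach([*B,.21],down(s+np.pi/2-np.pi));move_gripper(0.)
c=capture("wrist");np.savez("w3.npz",**c);cv2.imwrite("pics/w3.png",c["frame"][:,:,::-1]);print(read_time(),read_joint_positions(),proj(c,[[*A,.068],[*A,.14],[*(A+.07*d),.068]]))
E
```

```text
19.9167 [-4.68778987e-02  3.63385634e-02  7.36640559e-02  1.60805529e+00
  2.17254848e-07  1.77874646e+00] [[322.36803117 126.11612088]
 [322.12198395 132.33028405]
 [322.33363339  42.93365702]]
```

View pics/w3.png

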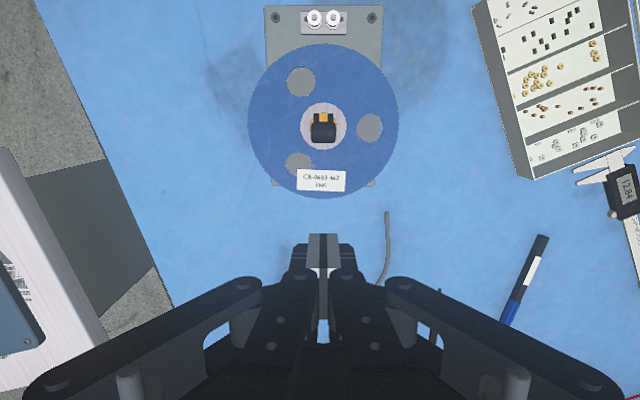

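The lever stands upright at (323,129), square with the stand, and the rollers are straight ahead at (323,18). So the axle is snug, and I'll fold the lever with closed fingertips along the arc.

```bash
python3 - <<'E'
from h import *
A=np.array([.532,.091]);s=np.radians(75.4);d=np.array([np.cos(s),np.sin(s)]);r=.058
def tcp(th,off=.007):
    a=r*np.sin(th)-off*np.cos(th)-.011; z=.068+r*np.cos(th)+off*np.sin(th)+.017
    return [*(A+a*d),z]
p=tcp(0,.025);move_l(p,speed=.15)
for th in np.radians([0,10,20,30,40,50,60,70,78,84,88]):
    g=move_l(tcp(th),speed=.06,guard=35);print(round(np.degrees(th)),g,np.round(read_wrist_force(),1),round(read_time(),2))
    if g:break
E
```

```text
0 False [-0.  -0.6 -0. ] 20.98
10 False [-0.2 -1.1  0.5] 21.29
20 False [-0.1 -0.2 -0. ] 21.61
30 False [-0.3 -0.7 -0.4] 21.93
40 False [-0.2 -0.5  0.8] 22.24
50 False [ 0.9  1.  -0.3] 22.56
60 False [-0.2  0.3  0.2] 22.88
70 False [ 0.4 -0.5  0.3] 23.19
78 False [-1.2 -0.  -0.3] 23.48
84 False [-1.   0.8  0.7] 23.73
88 False [-0.3  0.4  0.4] 23.98
```

```bash
python3 - <<'E'
from h import *
p=np.array(read_tool_pos());print(p)
s=capture("side");cv2.imwrite("pics/s4.png",cv2.resize(s["frame"][130:270,220:400,::-1],None,fx=4,fy=4,interpolation=2))
E
```

```text
[0.54351843 0.13618995 0.09366569]
```

View pics/s4.png

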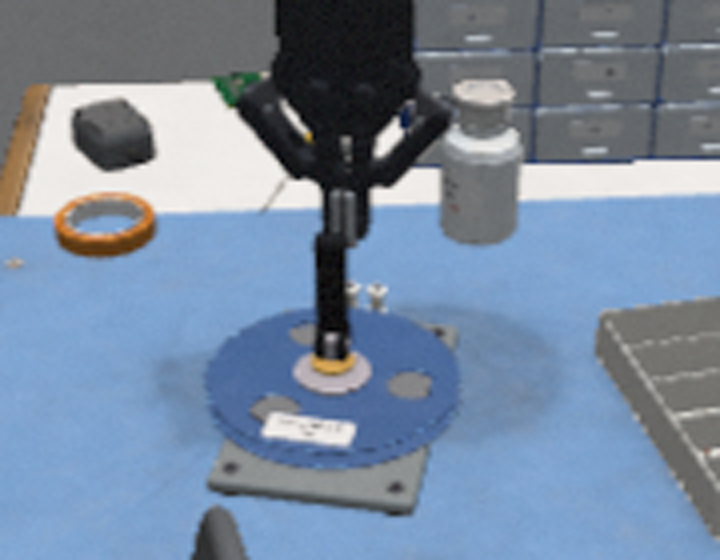

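```bash
python3 - <<'E'
from h import *
A=np.array([.532,.091]);s=np.radians(75.4);d=np.array([np.cos(s),np.sin(s)])
c=dict(np.load("side.npz"));p=np.array(read_tool_pos())
for n,P in dict(tip=p-[0,0,.017],tcp=p,piv=[*A,.068],up=[*A,.143],fold=[*(A+.072*d),.068],roller=[.555,.182,.051]).items(): print(n,(proj(c,[P])[0]-[220,130])*4)
D=capture("side")["depth"]
for x,y in[(330,250),(330,280),(330,310),(330,330),(345,215),(360,230)]:
    u,v=220+x/4,130+y/4;o,dd=ray(c,[(u,v)]);print(x,y,(o+dd[0]*D[int(v),int(u)]).round(3))
E
```

```text
tip [344.27467057 285.51305459]
tcp [343.95104671 261.3270109 ]
piv [328.89644106 339.99216039]
up [326.6208209  227.45165842]
fold [352.58349033 276.65716208]
roller [358.2884292 281.7956164]
330 250 [0.533 0.086 0.131]
330 280 [0.533 0.087 0.111]
330 310 [0.533 0.084 0.093]
330 330 [0.532 0.082 0.081]
345 215 [0.544 0.128 0.13 ]
360 230 [0.553 0.13  0.118]
```

The lever is still upright and the fingertips passed over it: they look higher than the nominal 17 mm overhang would put them. I'll check where the tips really are.

```bash
python3 - <<'E'
from h import *
A=np.array([.532,.091]);s=np.radians(75.4);d=np.array([np.cos(s),np.sin(s)])
w=dict(np.load("w3.npz"));p=np.array([*(A-.05*d),.21])
for dz in(-.017,0,.02):
  for a in (-.011,.011): print("w3",dz,a,proj(w,[p+[*(a*d),dz]])[0])
print("gap",read_finger_gap(),read_joint_positions(),read_tool_pos())
S=capture("side");D=S["depth"];f=S["frame"]
u=int(220+360/4);o,_=ray(S,[(0,0)])
for v in range(168,202,3):
    o,dd=ray(S,[(u,v)]);print(v,f[v,u],(o+dd[0]*D[v,u]).round(3))
o,dd=ray(w,[(323,238)]);print(w["depth"][238,316],(ray(w,[(316,238)])[0]+ray(w,[(316,238)])[1][0]*w["depth"][238,316]).round(3))
E
```

```text
w3 -0.017 -0.011 [321.90491511 243.77070598]
w3 -0.017 0.011 [321.87433106 208.52495696]
w3 0 -0.011 [321.78545623 256.85831809]
w3 0 0.011 [321.74772701 218.60021535]
w3 0.02 -0.011 [321.612067   275.85132416]
w3 0.02 0.011 [321.56264364 233.32718612]
gap 0.0008259861814237444 [ 1.25773279e-01  1.47696647e-01 -3.76669070e-02  1.38547998e+00
 -5.57976485e-07  1.95145184e+00] [0.54376619 0.13618665 0.09401457]
168 [21 20 23] [0.552 0.117 0.176]
171 [22 24 28] [0.553 0.121 0.166]
174 [24 24 27] [0.553 0.124 0.157]
177 [19 21 26] [0.553 0.124 0.15 ]
180 [18 20 26] [0.553 0.128 0.139]
183 [29 26 30] [0.553 0.129 0.131]
186 [25 25 29] [0.553 0.128 0.124]
189 [51 65 83] [0.553 0.127 0.116]
192 [130 166 211] [ 0.565  0.314 -0.001]
195 [126 164 208] [0.563 0.295 0.   ]
198 [125 161 205] [ 0.562  0.279 -0.001]
201 [159 183 213] [0.556 0.186 0.047]
0.1417586 [0.52  0.054 0.236]
```

Both views agree that the closed fingertips end about 21 mm behind the TCP, not 17 mm ahead of it. I'll go back over the lever and repeat the arc with the measured tip offset.

```bash
python3 - <<'E'
from h import *
A=np.array([.532,.091]);s=np.radians(75.4);d=np.array([np.cos(s),np.sin(s)]);r=.058
def tcp(th,off=.007):
    a=r*np.sin(th)-off*np.cos(th)-.011; z=.068+r*np.cos(th)+off*np.sin(th)-.021
    return [*(A+a*d),z]
p=np.array(read_tool_pos());move_l([p[0],p[1],.16],speed=.15)
q=tcp(0,.03);move_l([q[0],q[1],.16],speed=.15);move_l(q,speed=.1,guard=15)
for th in np.radians([0,10,20,30,40,50]):
    g=move_l(tcp(th),speed=.06,guard=25);print(round(np.degrees(th)),g,np.round(read_wrist_force(),1),round(read_time(),2))
    if g:break
S=capture("side")
cv2.imwrite("pics/s5.png",cv2.resize(S["frame"][130:270,220:400,::-1],None,fx=4,fy=4,interpolation=2))
E
```

```text
0 False [-0.4 -0.1 -0.2] 26.68
10 False [-0.6 -1.2 -0.1] 27.0
20 False [-0.9 -2.2 -1.3] 27.32
30 False [-0.1 -2.2 -0.4] 27.63
40 False [-0.1 -0.9  0.6] 27.95
50 False [-0.1 -0.5 -0.1] 28.27
```

View pics/s5.png

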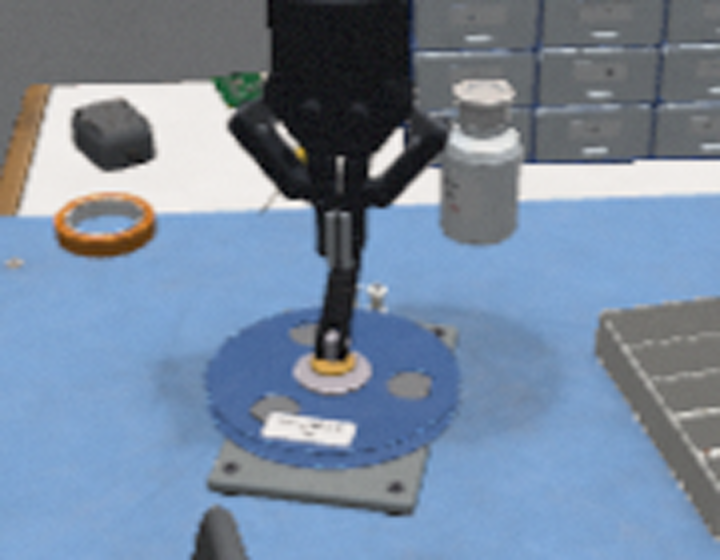

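The lever is now leaning forward with the fingertips on its back, at (340,265). I'll continue the arc and press it home under guard.

```bash
python3 - <<'E'
from h import *
A=np.array([.532,.091]);s=np.radians(75.4);d=np.array([np.cos(s),np.sin(s)]);r=.058
def tcp(th,off=.007):
    a=r*np.sin(th)-off*np.cos(th)-.011; z=.068+r*np.cos(th)+off*np.sin(th)-.021
    return [*(A+a*d),z]
g=False
for th in np.radians([60,70,78,84,90]):
    g=move_l(tcp(th),speed=.06,guard=25);print(round(np.degrees(th)),g,np.round(read_wrist_force(),1),round(read_time(),2))
    if g:break
p=np.array(read_tool_pos());print(p)
for k in range(10):
    if g:break
    p[2]-=.0015;g=move_l(p,speed=.02,guard=14);f=np.array(read_wrist_force());print(k,p[2].round(4),g,f.round(1))
    if abs(f[2])>14:break
p[2]+=.12;move_l(p,speed=.15)
move_l([*(A-.05*d),.21],speed=.15)
c=capture("wrist");np.savez("w6.npz",**c);S=capture("side");np.savez("s6.npz",**S);print(read_time())
a=c["frame"][0:240,200:460,::-1];b=S["frame"][170:250,260:360,::-1]
cv2.imwrite("pics/f6.png",np.hstack([cv2.resize(a,(390,360)),cv2.resize(b,(410,360))]))
o,dd=ray(c,[tuple(proj(c,[[*(A+t*d),.074]])[0]) for t in(.03,.05,.065)])
for t in(.03,.05,.065):
    u,v=proj(c,[[*(A+t*d),.074]])[0];o,dd=ray(c,[(u,v)]);print(t,(o+dd[0]*c["depth"][int(v),int(u)]).round(3))
E
```

```text
60 False [-0.9 -0.7 -0. ] 28.63
70 False [ 0.4  1.  -0.5] 28.95
78 False [ 0.7 -0.6  0.3] 29.23
84 False [ 0.  -0.2  1.4] 29.48
90 False [-8.2 -2.4 19.6] 29.73
[0.54421511 0.13604271 0.05872306]
0 0.0572 True [ 0.4 -0.3  3.1]
31.8167
0.03 [0.54  0.12  0.073]
0.05 [0.545 0.139 0.074]
0.065 [0.548 0.154 0.075]
```

View pics/f6.png

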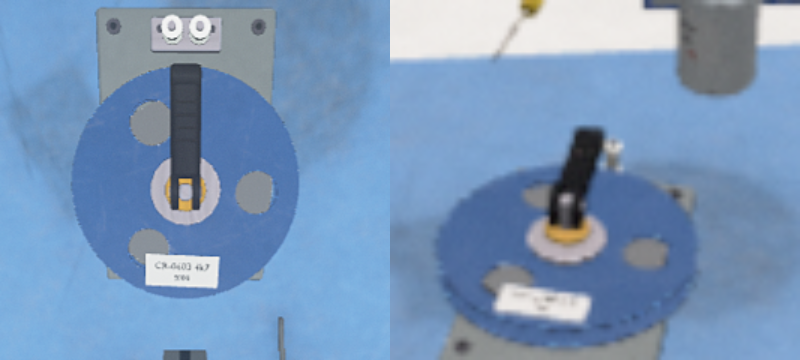

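The lever lies level: its top measures 73–75 mm high, against 74 mm expected. It points at the tape guide and the reel is centred, so I'm handing in.

```bash
python3 -c "
from workcell import *
print(job_done(),read_time())"
```

```text
the job is handed in; nothing more can be done
the job is handed in; nothing more can be done
```

I screwed the axle in to its stop, folded the lever down level with the reel flat and centred under the flange, and handed the job in at about 32 s; the hand-in returned no verdict, and I had no way to measure the flange force.

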